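# Leak test: set the range collar and hold the piston drawn

### The job

Get the leak tester ready for a reading: with the piston rod left fully home, turn the collar to mark 5 (the pointer line at the row of five dots) until it clicks in, and let go of it. Then take the rod by its knob and draw it straight up 40 mm out of its bore, in line with the bore and without straining it sideways, and finish still holding it there, steady, in the gripper. Leave everything else on the table where it is.

Things in the scene. Friction and masses are not known exactly. Their poses are not given: they have to be found in the camera images.
- tester: The leak tester, fixed to the table: bare aluminium pump block 124 x 124 mm, top 80 mm above the table, on a dark base plate. Origin on the bore's axis at table height, z up. Bore: vertical, blind, 17 mm wide, floor at z = 8 mm, mouth at 80. On its +y side, 148 mm away, a test cell 78 x 78 mm, 62 mm high; a gauge juts from the +x face to x = 96 mm, top at 69 mm.
- mark5 (a point): Middle of the row of five dots on the block's top, 42.5 mm from the bore's axis. The marks are rows of black dots around the collar, running radially from 32 mm out: one dot = mark 1 to six dots = mark 6. Mark 1 lies 115.5 deg counterclockwise (from above) from the tester's +x axis, each next one 25.8 deg (0.45 rad) farther counterclockwise.
- collar (a joint): Angle of the collar, rad: 0 with its white pointer at mark 1, 0.45 more per mark (mark 5 = 1.8); grows counterclockwise seen from above; end stops at -0.12 and 2.37. A spring detent pulls it into each mark from up to about 0.15 rad away; turning past takes about 0.15 N m. Starts at or between marks 1 and 3.
- collar_grip (a point): Middle of the collar, on the bore's axis, 91 mm above the table; turns with the collar. The collar: dark knurled steel ring, 54 mm outside, 28 mm inside, from 80 to 102 mm above the table; the rod passes through it untouched. White pointer line 4.5 mm wide over its top and side. Can be gripped across its outside from above at any yaw, the fingers straddling the rod's knob.
- rod: The piston rod, loose and upright in the bore: bright steel, 16 mm thick, 119 mm long, about 0.25 kg; it sinks back if let go. Origin: centre of its foot, z along it to the knob. Home, the foot is 8 mm above the table; drawn 40 mm, at 48 mm. A black ring round it, 3 mm wide, has its lower edge 54 mm above the foot: level with the collar's top when drawn 40 mm.
- rod_knob (a point): Middle of the rod's knob, 109 mm above the rod's foot, 117 mm above the table when home. The knob is a plain dark steel cylinder 26 mm across and 20 mm high, from 107 to 127 mm above the table when home; 5 mm gap between knob and collar.
- flask: bystander: stoppered glass flask, 60 mm across, 158 mm high, standing at the far side; origin under its centre
- wash_bottle: bystander: white plastic wash bottle with red cap and bent spout, 62 mm across, 175 mm high; origin under its centre
- cell_plate: bystander: dark square cell plate 70 x 70 x 10 mm lying flat near the tester; origin under its centre
- spanner: bystander: small steel spanner 150 mm long lying flat; origin under its middle
- jar: bystander: lidded jar, 60 mm across, 75 mm high; origin under its centre
- end_block: bystander: aluminium block 55 x 80 x 35 mm; origin under its centre

How it is judged:
On the way:
1. collar clicked to mark 5 and let go, with the rod still home (value of joint collar between 1.68 and 1.92 rad and z of rod in the frame of tester below 0.012 m and contact force between the fingers and tester below 0.5 N), for 0.2 s.
At the end, for the whole second after the job is handed in: The collar is within 0.12 rad of mark 5; the rod is drawn 34 to 46 mm out of its home place, within 0.05 rad of the bore's axis, still (under 0.02 m/s), gripped by the fingers (over 1.5 N), and presses on the tester with less than 12 N; the fingers do not touch the tester or collar (value of joint collar between 1.68 and 1.92 rad and z of rod in the frame of tester between 0.042 and 0.054 m and contact force between the fingers and rod above 1.5 N and contact force between the fingers and tester below 0.5 N and contact force between rod and tester below 12 N and linear speed of rod below 0.02 m/s and angle between the z axis of rod and the z axis of tester, either way round below 0.05 rad); the arm keeps its last pose, push and grip.
It fails at once if the rod is strained against its bore (over 30 N) (contact force between rod and tester above 30 N).
It fails at once if something else on the table is moved over 30 mm (distance of any of flask, wash_bottle, cell_plate, spanner, jar, end_block from where it was at the start of the episode above 0.03 m).
It also fails if it takes over 59 s, if anything falls off the work surface, if the arm or the gripper's body presses on something with over 40 N, if the wrist force passes 120 N, or if a joint passes its speed limit or range.

### The arm

A 6-joint arm with a two-finger parallel gripper is mounted at the origin on the work surface. World frame = base frame: x ahead of the robot, y to its left, z up, the work surface at z = 0. Lengths are in m, angles in rad, forces in N, time in s.
With the tool pointing down it reaches from about 0.25 to 0.775 m from the base axis. Payload 4 kg.
Tool frame: the origin (TCP) lies between the finger pads; the fingertips stand 14 mm ahead of it and the grasp point (between the pads) lies 5 mm behind it; z points along the fingers, y is the line along which they close (so a half turn about z gives the same grasp; the last joint's range is limited). The gripper opens to 94 mm and grips with 3 to 60 N. Pads are 16 mm wide; open, the fingers measure 119 mm over their backs; the gripper's body (75 mm by 177 mm) begins 78 mm behind the grasp point.
Start: joints at [-1.424, 0.087, 1.371, -0, 1.684, -0.103], TCP at [0.136, -0.533, 0.22] pointing down, gripper open.
Joint ranges: [-3.1, 3.1], [-0.76, 2.03], [0.27, 2.55], [-1.08, 4.22], [0.17, 2.65], [-2.57, 2.57]. Speed limits (rad/s): [2.79, 2.79, 3.14, 3.14, 3.14, 3.14].

### API

Orientations are given as a unit quaternion [w, x, y, z].
In Python, from station import get_state, viewer, robot gives the robot as it stands. The module is installed in compiled form; this text tells all that it offers.
- The arm moves only by the tool drive_tool, never from a script. Its argument "steps" is a list of rows, each an object of numbers: "gripper": the finger opening in mm, from 0 to 94; "tx", "ty", "tz": the shift along the tool's x, y, z in units of 60 mm (1.0 is 60 mm); "turn": the turn about the tool's z in rad. A call has 1 to 20 rows; each row shifts and turns the commanded pose from where the row before left it, along the tool's axes as they then stand; what a row does not reach is not made up. A row lasts 1/8 s, in which the tool goes at most 62.5 mm and 10.7 degrees, less where a joint would pass 70% of its speed; a pose out of reach is approached as far as the arm can. A call is refused whole if a number of a shift passes 1 or a number of a turn 0.188, either way. A call with a gripper value outside its range is refused whole. The fingers move at their own pace and stop on an object; "grip_force" is the grip in N (left out, the last holds). Time passes only in rows, so rows that do not move let the fingers close. It gives the time, the measured TCP pose, the force, the opening and the grip force at its end, in the units of the state.
- get_state(): the state, without advancing time (a new reading comes with each control period).
- viewer.capture(name): name is "side" or "top"; returns a dict with "img" (480x640x3 uint8, red, green, blue), "intrinsics" (3x3 intrinsics, pixels), "R" (3x3) and "t" (3): a world point X has camera coordinates R X + t. Camera axes: x right, y down, z forward; pixel columns grow to the right and rows downward; lengths in m; the calibration is good to about 2 mm. A picture is of the moment at which its call begins. There is no depth.
- robot.finish_job(): hands the job in; it is judged then, once.
The state is a dict: "clock": time; "q": joint angles; "qvel": joint speeds; "joint_torque": joint torques, N m; "position": TCP position; "eef_rot": TCP orientation; "ft_force": force on the tool from outside, world axes, zero at the start; "torque": the same for the moment, N m; "finger_gap": finger opening in m; "grasp_force": force on a finger pad.
Only numpy, scipy, OpenCV 4.12 (cv2) and the standard library are available. Lean on these libraries where they do the work, as an engineer would, in place of code of your own. Each camera call takes 0.05 s, during which the arm holds its last target. There are 200 camera calls.

## Working session

There is one attempt and no reset: what is moved stays moved. The work goes in short steps, Python scripts to look and compute and a tool call to move; the robot and the scene stay as the last step left them, time stands still between calls to the robot, and variables do not carry over. Pictures are saved under pics/ and viewed, at most 10 in all, crops included, and the job is handed in when it is done.

Besides the shell and the picture viewer there is one more tool, called after ">>>" by a JSON object that holds its "fn" and its "kwargs". drive_tool: Moves the arm, as the interface text tells. Its arguments: {"type":"object","properties":{"steps":{"type":"array","items":{"type":"object","properties":{"gripper":{"type":"number"},"tx":{"type":"number"},"ty":{"type":"number"},"tz":{"type":"number"},"turn":{"type":"number"}}}},"grip_force":{"type":"number"}},"required":["steps"]}

```bash
mkdir -p pics; python3 - <<'E'
from station import get_state, viewer
import cv2,numpy as np,pickle
s=get_state();print({k:np.round(v,3).tolist() for k,v in s.items()})
for n in("top","side"):
    d=viewer.capture(n);cv2.imwrite(f"pics/{n}0.png",d["img"][:,:,::-1]);pickle.dump(d,open(n+"0.pkl","wb"))
    print(n,np.round(d["intrinsics"],1).tolist(),np.round(d["R"],4).tolist(),np.round(d["t"],4).tolist())
E
```

```text
{'clock': 0.0, 'q': [-1.424, 0.088, 1.372, -0.0, 1.684, -0.103], 'qvel': [-0.0, 0.001, -0.001, -0.001, 0.0, -0.001], 'joint_torque': [-0.002, -34.018, -30.243, 0.072, 0.033, -0.0], 'position': [0.136, -0.532, 0.218], 'eef_rot': [-0.001, 0.992, 0.125, -0.0], 'ft_force': [0.294, -0.414, -0.377], 'torque': [0.023, 0.02, -0.065], 'grasp_force': 0.0, 'finger_gap': 0.094}
top [[621.2, 0.0, 314.8], [0.0, 621.2, 234.7], [0.0, 0.0, 1.0]] [[0.0252, -0.9997, -0.0076], [-0.9977, -0.0247, -0.0624], [0.0622, 0.0092, -0.998]] [0.033, 0.5748, 1.508]
side [[456.6, 0.0, 319.1], [0.0, 456.6, 241.6], [0.0, 0.0, 1.0]] [[-0.9848, -0.1731, 0.0147], [-0.1169, 0.5977, -0.7931], [0.1285, -0.7828, -0.6088]] [0.5684, 0.1178, 1.0281]
```

View pics/top0.png

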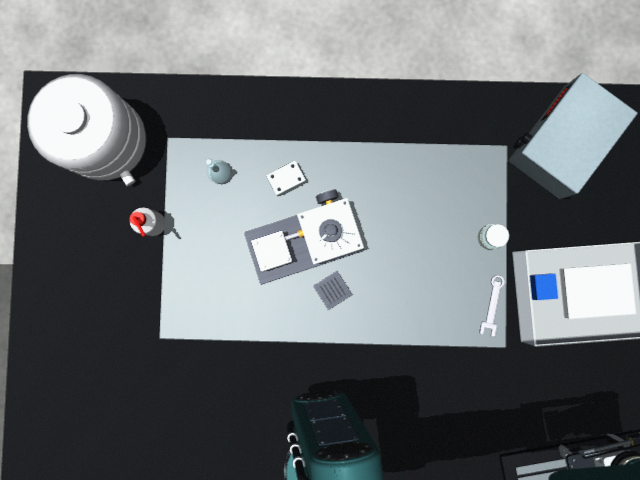

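View pics/side0.png

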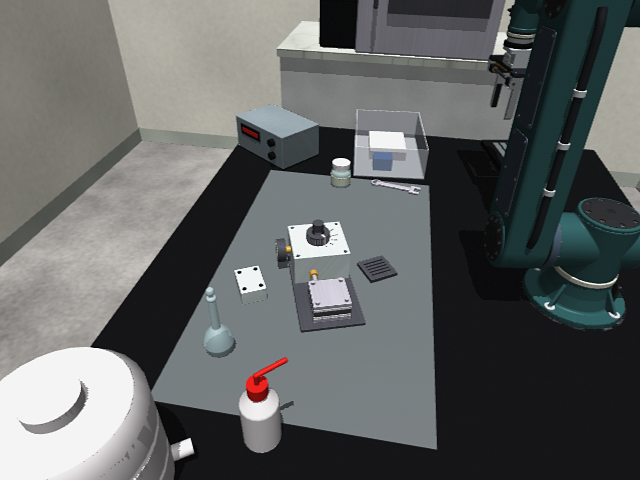

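The top view shows the tester block at about (331,231), its cell at (270,251), so the yaw is about +18 deg. The side view shows the same at (318,245). Next I'll measure in close-up crops.

```bash
cat > h.py <<'E'
import numpy as np,pickle,cv2
def ray(d,u,v,z):
    K,R,t=[np.array(d[k]) for k in("intrinsics","R","t")]
    c=-R.T@t; r=R.T@np.linalg.solve(K,[u,v,1]); return c+r*(z-c[2])/r[2]
def proj(d,X):
    K,R,t=[np.array(d[k]) for k in("intrinsics","R","t")]
    p=K@(R@np.array(X)+t); return p[:2]/p[2]
E
python3 - <<'E'
from h import *
a=pickle.load(open("top0.pkl","rb"));b=pickle.load(open("side0.pkl","rb"))
g=cv2.cvtColor(a["img"],cv2.COLOR_RGB2GRAY)
m=np.uint8(g>225)*255; m[:, :298]=0; m[:,375:]=0;m[:185]=0;m[275:]=0
m=cv2.morphologyEx(m,cv2.MORPH_OPEN,np.ones((3,3)))
c=max(cv2.findContours(m,0,2)[0],key=cv2.contourArea)
h=np.array([ray(a,*p,.08)[:2] for p in c[:,0]],np.float32)
print(cv2.minAreaRect(h))
A=cv2.resize(a["img"][190:275,290:375],None,fx=7,fy=7,interpolation=2)
B=cv2.resize(b["img"][210:285,275:360],None,fx=7,fy=7,interpolation=2)
cv2.imwrite("pics/ca.png",A[:,:,::-1]);cv2.imwrite("pics/cb.png",B[:,:,::-1])
E
```

```text
((0.5810489058494568, 0.012576431035995483), (0.124666728079319, 0.12536542117595673), 19.6063289642334)
```

View pics/ca.png

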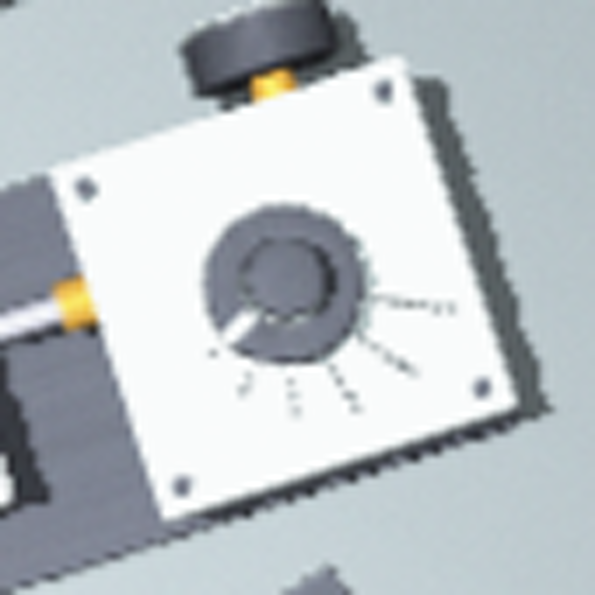

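View pics/cb.png

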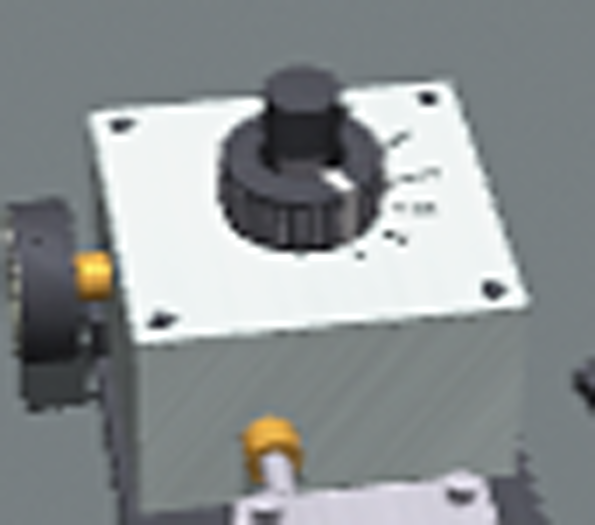

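```bash
python3 - <<'E'
from h import *
a=pickle.load(open("top0.pkl","rb"));b=pickle.load(open("side0.pkl","rb"))
A=lambda U,V,z:ray(a,(U+.5)/7-.5+290,(V+.5)/7-.5+190,z)
B=lambda U,V,z:ray(b,(U+.5)/7-.5+275,(V+.5)/7-.5+210,z)
scr=[A(*p,.08)[:2] for p in((86,188),(384,91),(482,387),(181,486))];print("screws top",np.round(scr,4),np.mean(scr,0))
sb=[B(*p,.08)[:2] for p in((122,125),(429,98),(494,289),(162,320))];print("screws side",np.round(sb,4),np.mean(sb,0))
print("side corners",np.mean([B(*p,.08)[:2] for p in((90,113),(455,83),(527,302),(140,340))],0))
for q in(scr,sb):
    q=np.array(q);d=(q[0]-q[1])+(q[3]-q[2]);print("yaw",np.degrees(np.arctan2(-d[0],d[1])))
yaw=np.radians(19.6)
# pointer
for n,p,c in(("top",(A(250,313,.102),A(222,345,.102)),np.mean(scr,0)),("side",(B(325,170,.102),B(350,187,.102)),np.mean(sb,0))):
    for x in p:
        v=x[:2]-c; print(n,"r",np.linalg.norm(v),"collar",(np.arctan2(v[1],v[0])-yaw-np.radians(115.5)+np.pi)%(2*np.pi)-np.pi)
print("knob top",A(283,273,.127),B(304,92,.127))
print("dot row5 top",[ (np.degrees(np.arctan2(*(A(*p,.08)[:2]-np.mean(scr,0))[::-1])-yaw)-115.5)%360 for p in((388,355),(415,373))])
E
```

```text
screws top [[ 0.6124  0.0785]
 [ 0.6478 -0.0212]
 [ 0.5486 -0.0564]
 [ 0.5128  0.0439]] [0.5803853  0.01119707]
screws side [[ 0.647  -0.0201]
 [ 0.5475 -0.0558]
 [ 0.5122  0.0438]
 [ 0.6119  0.079 ]] [0.57965329 0.01170543]
side corners [0.57920934 0.01172415]
yaw 19.569893438410478
yaw -70.41580104601256
top r 0.015118468187583002 collar -0.04461327352954125
top r 0.029163733827869964 collar 0.02050274835138355
side r 0.012971793846909956 collar -0.029183473236154445
side r 0.02483329483706689 collar 0.038943702350694664
knob top [0.58190487 0.01208908 0.127     ] [0.57902445 0.01479303 0.127     ]
dot row5 top [np.float64(103.50260269008771), np.float64(103.30373281149616)]
```

>>> {"fn": "drive_tool", "kwargs": {"steps": [{"gripper":94,"tx":0.67,"ty":-0.495},{"tx":0.67,"ty":-0.495},{"tx":0.67,"ty":-0.495},{"tx":0.67,"ty":-0.495},{"tx":0.67,"ty":-0.495},{"tx":0.67,"ty":-0.495},{"tx":0.67,"ty":-0.495},{"tx":0.67,"ty":-0.495},{"tx":0.67,"ty":-0.495},{"tx":0.67,"ty":-0.495},{"tx":0.67,"ty":-0.495},{"tx":0.67,"ty":-0.495},{"tx":0.67,"ty":-0.495},{"tx":0.67,"ty":-0.495},{},{},{}]}}

```text
invalid input
```

```bash
cat > e.py <<'E'
import numpy as np,sys
from scipy.spatial.transform import Rotation as Ro
from station import get_state
s=get_state();w,x,y,z=s["eef_rot"];R=Ro.from_quat([x,y,z,w])
p=np.array(s["position"]);T=np.array([float(v) for v in sys.argv[1:4]])
print("t",round(s["clock"],2),"pos",p.round(4),"yaw",round(np.arctan2(*R.as_matrix()[[1,0],0]),4),"toolz",R.as_matrix()[:,2].round(4))
print("shift units",(R.inv().apply(T-p)/.06).round(3),"F tool",R.inv().apply(s["ft_force"]).round(2),"M",np.round(s["torque"],2),"gap",s["finger_gap"],"grip",s["grasp_force"],"q6",s["q"][5])
E
python3 e.py .58 .0117 .097
```

```text
t 0.1 pos [ 0.1359 -0.5325  0.2184] yaw 0.2498 toolz [-3.0e-04  1.9e-03 -1.0e+00]
shift units [ 9.414 -6.955  2.039] F tool [ 0.93  0.08 -0.13] M [ 0.   -0.02  0.04] gap 0.09455129631304651 grip 0.0 q6 -0.10310661675895129
```

>>> {"fn": "drive_tool", "kwargs": {"steps": [{"gripper":94,"tx":0.67,"ty":-0.495,"tz":0,"turn":0},{"gripper":94,"tx":0.67,"ty":-0.495,"tz":0,"turn":0},{"gripper":94,"tx":0.67,"ty":-0.495,"tz":0,"turn":0},{"gripper":94,"tx":0.67,"ty":-0.495,"tz":0,"turn":0},{"gripper":94,"tx":0.67,"ty":-0.495,"tz":0,"turn":0},{"gripper":94,"tx":0.67,"ty":-0.495,"tz":0,"turn":0},{"gripper":94,"tx":0.67,"ty":-0.495,"tz":0,"turn":0},{"gripper":94,"tx":0.67,"ty":-0.495,"tz":0,"turn":0},{"gripper":94,"tx":0.67,"ty":-0.495,"tz":0,"turn":0},{"gripper":94,"tx":0.67,"ty":-0.495,"tz":0,"turn":0},{"gripper":94,"tx":0.67,"ty":-0.495,"tz":0,"turn":0},{"gripper":94,"tx":0.67,"ty":-0.495,"tz":0,"turn":0},{"gripper":94,"tx":0.67,"ty":-0.495,"tz":0,"turn":0},{"gripper":94,"tx":0.67,"ty":-0.495,"tz":0,"turn":0},{"gripper":94,"tx":0,"ty":0,"tz":0,"turn":0},{"gripper":94,"tx":0,"ty":0,"tz":0,"turn":0}]}}

```text
clock: 2.1
position: [0.578, 0.0087, 0.2188]
eef_rot: [0.0, 0.992, 0.125, -0.001]
ft_force: [0.1, 1.2, 0.3]
finger_gap: 0.094
grasp_force: 0.0
```

```bash
python3 e.py .58 .0117 .097
```

```text
t 2.1 pos [0.578  0.0087 0.2188] yaw 0.2499 toolz [-1.7e-03 -7.0e-04 -1.0e+00]
shift units [ 0.049 -0.041  2.03 ] F tool [ 0.4  -1.12 -0.25] M [ 0.02 -0.05  0.01] gap 0.09403100436391876 grip 0.0 q6 1.2382211100108451
```

>>> {"fn": "drive_tool", "kwargs": {"steps": [{"gripper":94,"tx":0.049,"ty":-0.041,"tz":0.2,"turn":0},{"gripper":94,"tx":0,"ty":0,"tz":0.4,"turn":0},{"gripper":94,"tx":0,"ty":0,"tz":0.4,"turn":0},{"gripper":94,"tx":0,"ty":0,"tz":0.3,"turn":0},{"gripper":94,"tx":0,"ty":0,"tz":0.3,"turn":0},{"gripper":94,"tx":0,"ty":0,"tz":0.2,"turn":0},{"gripper":94,"tx":0,"ty":0,"tz":0.2,"turn":0},{"gripper":94,"tx":0,"ty":0,"tz":0,"turn":0},{"gripper":94,"tx":0,"ty":0,"tz":0,"turn":0}]}}

```text
clock: 3.22
position: [0.5812, 0.0122, 0.1001]
eef_rot: [0.0, 0.992, 0.125, 0.001]
ft_force: [-0.3, 0.4, 0.4]
finger_gap: 0.0939
grasp_force: 0.0
```

```bash
python3 e.py .58 .0117 .097
```

```text
t 3.23 pos [0.5812 0.0122 0.1001] yaw 0.2499 toolz [ 1.1e-03 -2.0e-04 -1.0e+00]
shift units [-0.022  0.003  0.051] F tool [-0.18 -0.42 -0.36] M [-0.01  0.07 -0.02] gap 0.09393544407577178 grip 0.0 q6 1.2444475812898
```

>>> {"fn": "drive_tool", "kwargs": {"steps": [{"gripper":50,"tx":0,"ty":0,"tz":0,"turn":0},{"gripper":50,"tx":0,"ty":0,"tz":0,"turn":0},{"gripper":50,"tx":0,"ty":0,"tz":0,"turn":0},{"gripper":50,"tx":0,"ty":0,"tz":0,"turn":0},{"gripper":50,"tx":0,"ty":0,"tz":0,"turn":0},{"gripper":50,"tx":0,"ty":0,"tz":0,"turn":0}], "grip_force": 10}}

```text
clock: 3.98
position: [0.5807, 0.0125, 0.0995]
eef_rot: [-0.0, 0.992, 0.125, -0.0]
ft_force: [-0.6, 0.8, 0.4]
finger_gap: 0.0544
grasp_force: 10.0
```

```bash
python3 e.py .58 .0117 .097
```

```text
t 3.98 pos [0.5807 0.0125 0.0995] yaw 0.2499 toolz [-1.e-04  5.e-04 -1.e+00]
shift units [-0.014  0.01   0.042] F tool [-0.36 -0.88 -0.42] M [ 0.18  0.08 -0.06] gap 0.054435908652875974 grip 10.000201826915145 q6 1.244486058430179
```

>>> {"fn": "drive_tool", "kwargs": {"steps": [{"gripper":48,"tx":0,"ty":0,"tz":0,"turn":0},{"gripper":48,"tx":0,"ty":0,"tz":0,"turn":0},{"gripper":48,"tx":0,"ty":0,"tz":0,"turn":-0.12},{"gripper":48,"tx":0,"ty":0,"tz":0,"turn":-0.12},{"gripper":48,"tx":0,"ty":0,"tz":0,"turn":-0.12},{"gripper":48,"tx":0,"ty":0,"tz":0,"turn":-0.12},{"gripper":48,"tx":0,"ty":0,"tz":0,"turn":-0.12},{"gripper":48,"tx":0,"ty":0,"tz":0,"turn":0},{"gripper":48,"tx":0,"ty":0,"tz":0,"turn":0}], "grip_force": 30}}

```text
clock: 5.1
position: [0.5804, 0.0129, 0.0995]
eef_rot: [-0.001, 0.911, 0.412, -0.0]
ft_force: [-2.7, 4.5, 2.0]
finger_gap: 0.0535
grasp_force: 30.0
```

```bash
python3 e.py .58 .0117 .097
```

```text
t 5.1 pos [0.5804 0.0129 0.0995] yaw 0.8482 toolz [-7.0e-04  1.3e-03 -1.0e+00]
shift units [-0.02   0.009  0.042] F tool [ 1.62 -5.03 -1.97] M [ 0.78  0.46 -0.11] gap 0.05348171550182633 grip 30.000778469257057 q6 0.6462844103683278
```

>>> {"fn": "drive_tool", "kwargs": {"steps": [{"gripper":48,"tx":0,"ty":0,"tz":0,"turn":-0.12},{"gripper":48,"tx":0,"ty":0,"tz":0,"turn":-0.12},{"gripper":48,"tx":0,"ty":0,"tz":0,"turn":-0.12},{"gripper":48,"tx":0,"ty":0,"tz":0,"turn":-0.12},{"gripper":48,"tx":0,"ty":0,"tz":0,"turn":-0.12},{"gripper":48,"tx":0,"ty":0,"tz":0,"turn":-0.12},{"gripper":48,"tx":0,"ty":0,"tz":0,"turn":-0.12},{"gripper":48,"tx":0,"ty":0,"tz":0,"turn":-0.12},{"gripper":48,"tx":0,"ty":0,"tz":0,"turn":-0.12},{"gripper":48,"tx":0,"ty":0,"tz":0,"turn":-0.12},{"gripper":48,"tx":0,"ty":0,"tz":0,"turn":0},{"gripper":48,"tx":0,"ty":0,"tz":0,"turn":0}]}}

```text
clock: 6.6
position: [0.5793, 0.0131, 0.0995]
eef_rot: [-0.002, 0.519, 0.854, -0.0]
ft_force: [-4.6, 4.4, 4.4]
finger_gap: 0.0542
grasp_force: 30.0
```

```bash
python3 e.py .58 .0117 .097; python3 - <<'E'
from station import viewer
from h import *
A=None
for n,(u,v) in(("top",(331,228)),("side",(318,240))):
    d=viewer.capture(n);pickle.dump(d,open(n+"1.pkl","wb"))
    c=cv2.resize(d["img"][v-40:v+40,u-50:u+50],None,fx=4,fy=4,interpolation=2);A=c if A is None else np.hstack([A,c])
cv2.imwrite("pics/s1.png",A[:,:,::-1])
E
```

```text
t 6.6 pos [0.5793 0.0131 0.0995] yaw 2.0492 toolz [-0.0034  0.0015 -1.    ]
shift units [-0.026 -0.     0.042] F tool [ 6.08 -2.08 -4.35] M [0.79 0.86 0.05] gap 0.05417503893437321 grip 30.000937138684094 q6 -0.554482224212304
```

View pics/s1.png

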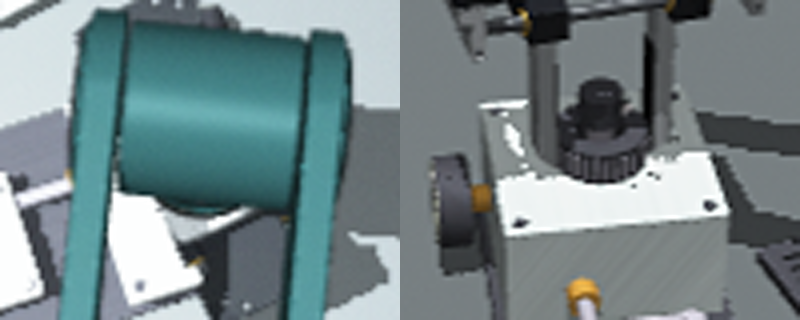

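The arm hides the top view; in the side view the fingers hold the collar and the pointer is behind the knob. I'll release, rise and check.

>>> {"fn": "drive_tool", "kwargs": {"steps": [{"gripper":94,"tx":0,"ty":0,"tz":0,"turn":0},{"gripper":94,"tx":0,"ty":0,"tz":0,"turn":0},{"gripper":94,"tx":0,"ty":0,"tz":0,"turn":0},{"gripper":94,"tx":0,"ty":0,"tz":0,"turn":0},{"gripper":94,"tx":0,"ty":0,"tz":-0.2,"turn":0},{"gripper":94,"tx":0,"ty":0,"tz":-0.4,"turn":0},{"gripper":94,"tx":0,"ty":0,"tz":-0.4,"turn":0},{"gripper":94,"tx":0,"ty":0,"tz":-0.4,"turn":0},{"gripper":94,"tx":0,"ty":0,"tz":0,"turn":0},{"gripper":94,"tx":0,"ty":0,"tz":0,"turn":0}]}}

```text
clock: 7.95
position: [0.5805, 0.0122, 0.1829]
eef_rot: [-0.0, 0.519, 0.855, -0.0]
ft_force: [-1.2, 0.1, -0.6]
finger_gap: 0.0934
grasp_force: 0.0
```

```bash
python3 e.py .5798 .0120 .120; python3 - <<'E'
from station import viewer
from h import *
d=viewer.capture("side");pickle.dump(d,open("side2.pkl","wb"))
c=cv2.resize(d["img"][210:285,275:360],None,fx=7,fy=7,interpolation=2)
cv2.imwrite("pics/s2.png",c[:,:,::-1])
for a in (1.35,1.8,2.25):
    w=np.radians(115.5+19.6)+a
    print(a,[((proj(d,[.5798+r*np.cos(w),.012+r*np.sin(w),.102])-[275,210]+.5)*7).round(0) for r in(15,27)] if 0 else [((proj(d,[.5798+r*np.cos(w),.012+r*np.sin(w),.102])-[275,210]+.5)*7).round(0) for r in(.015,.027)])
E
```

```text
t 7.95 pos [0.5805 0.0122 0.1829] yaw 2.0498 toolz [-7.e-04 -1.e-04 -1.e+00]
shift units [ 0.002 -0.011  1.049] F tool [ 0.66 -1.03  0.64] M [ 0.05 -0.06 -0.  ] gap 0.09343745301706156 grip 0.0 q6 -0.5555637803927304
1.35 [array([345., 141.]), array([379., 133.])]
1.8 [array([333., 131.]), array([358., 115.])]
2.25 [array([315., 125.]), array([325., 104.])]
```

View pics/s2.png

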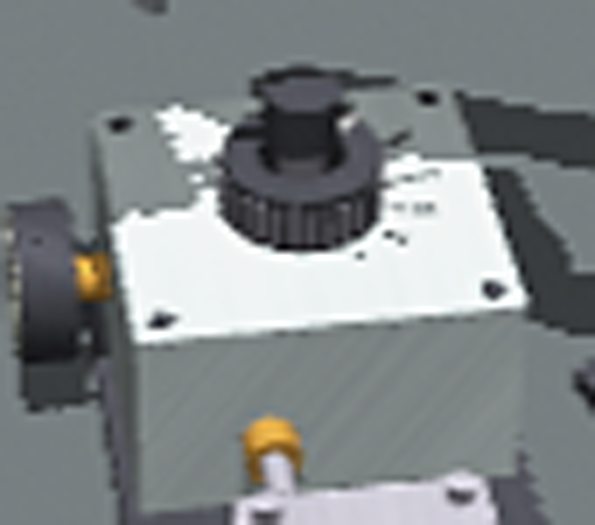

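The pointer tip shows at (348,120), consistent with mark 5 (predicted 333–358, 131–115). I'll clear the arm briefly for a precise top-view check.

>>> {"fn": "drive_tool", "kwargs": {"steps": [{"gripper":94,"tx":-0.6,"ty":-0.3,"tz":0,"turn":0},{"gripper":94,"tx":-0.6,"ty":-0.3,"tz":0,"turn":0},{"gripper":94,"tx":-0.6,"ty":-0.3,"tz":0,"turn":0},{"gripper":94,"tx":-0.6,"ty":-0.3,"tz":0,"turn":0},{"gripper":94,"tx":-0.6,"ty":-0.3,"tz":0,"turn":0},{"gripper":94,"tx":0,"ty":0,"tz":0,"turn":0}]}}

```text
clock: 8.75
position: [0.5828, -0.1915, 0.1813]
eef_rot: [-0.002, 0.521, 0.854, -0.001]
ft_force: [-0.2, 0.3, 0.7]
finger_gap: 0.0938
grasp_force: 0.0
```

```bash
python3 - <<'E'
from station import viewer
from h import *
d=viewer.capture("top");pickle.dump(d,open("top2.pkl","wb"))
c=cv2.resize(d["img"][190:275,290:375],None,fx=7,fy=7,interpolation=2)
cv2.imwrite("pics/t2.png",c[:,:,::-1])
E
```

```text
(no output)
```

View pics/t2.png

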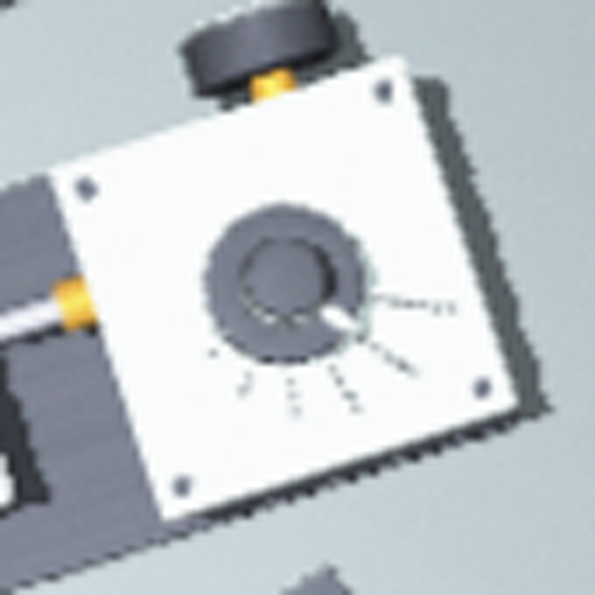

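The pointer (345,320) lies in line with the five-dot row (362,340)–(415,375), and the rod is home. Returning to take the knob.

>>> {"fn": "drive_tool", "kwargs": {"steps": [{"gripper":94,"tx":0.6,"ty":0.3,"tz":0,"turn":0},{"gripper":94,"tx":0.6,"ty":0.3,"tz":0,"turn":0},{"gripper":94,"tx":0.6,"ty":0.3,"tz":0,"turn":0},{"gripper":94,"tx":0.6,"ty":0.3,"tz":0,"turn":0},{"gripper":94,"tx":0.6,"ty":0.3,"tz":0,"turn":0},{"gripper":94,"tx":0,"ty":0,"tz":0,"turn":0},{"gripper":94,"tx":0,"ty":0,"tz":0,"turn":0}]}}

```text
clock: 9.68
position: [0.5803, 0.0128, 0.183]
eef_rot: [-0.0, 0.519, 0.855, -0.0]
ft_force: [0.3, -0.9, 0.4]
finger_gap: 0.0939
grasp_force: 0.0
```

```bash
python3 e.py .5798 .0122 .1205
```

```text
t 9.68 pos [0.5803 0.0128 0.183 ] yaw 2.0513 toolz [-8.e-04 -4.e-04 -1.e+00]
shift units [-0.005 -0.011  1.042] F tool [-0.96 -0.2  -0.38] M [-0.05 -0.09  0.01] gap 0.09388495787295771 grip 0.0 q6 -0.5558312305751053
```

>>> {"fn": "drive_tool", "kwargs": {"steps": [{"gripper":94,"tx":0,"ty":-0.01,"tz":0.25,"turn":0},{"gripper":80,"tx":0,"ty":0,"tz":0.3,"turn":0},{"gripper":70,"tx":0,"ty":0,"tz":0.3,"turn":0},{"gripper":60,"tx":0,"ty":0,"tz":0.17,"turn":0},{"gripper":45,"tx":0,"ty":0,"tz":0,"turn":0},{"gripper":36,"tx":0,"ty":0,"tz":0,"turn":0},{"gripper":30,"tx":0,"ty":0,"tz":0,"turn":0},{"gripper":28,"tx":0,"ty":0,"tz":0,"turn":0},{"gripper":24,"tx":0,"ty":0,"tz":0,"turn":0},{"gripper":22,"tx":0,"ty":0,"tz":0,"turn":0},{"gripper":22,"tx":0,"ty":0,"tz":0,"turn":0}], "grip_force": 4}}

```text
clock: 11.05
position: [0.5804, 0.0118, 0.1227]
eef_rot: [0.0, 0.519, 0.855, 0.0]
ft_force: [0.1, -0.5, 2.3]
finger_gap: 0.0261
grasp_force: 4.0
```

```bash
for i in 1 2 3; do python3 e.py .5798 .0122 .1205; python3 -c "
from station import viewer
viewer.capture('side')"; done
```

```text
t 11.05 pos [0.5804 0.0118 0.1227] yaw 2.0498 toolz [ 8.e-04 -3.e-04 -1.e+00]
shift units [ 0.01  -0.007  0.037] F tool [-0.45 -0.13 -2.32] M [ 0.   -0.02  0.08] gap 0.026142452896429438 grip 4.00189496576786 q6 -0.5561159695180754
t 11.1 pos [0.5804 0.0118 0.1228] yaw 2.0497 toolz [ 8.e-04 -2.e-04 -1.e+00]
shift units [ 0.01  -0.007  0.038] F tool [-0.45 -0.59 -2.65] M [-0.11 -0.06 -0.01] gap 0.02605166423329028 grip 4.002299755811691 q6 -0.5561167486349852
t 11.15 pos [0.5805 0.0118 0.1228] yaw 2.0498 toolz [ 9.e-04 -2.e-04 -1.e+00]
shift units [ 0.01  -0.007  0.038] F tool [-0.57 -0.81 -2.44] M [-0.05 -0.03 -0.01] gap 0.026147649987145014 grip 4.0027157217264175 q6 -0.5561454870608475
```

>>> {"fn": "drive_tool", "kwargs": {"steps": [{"gripper":22,"tx":0,"ty":0,"tz":0,"turn":0},{"gripper":22,"tx":0,"ty":0,"tz":0,"turn":0},{"gripper":22,"tx":0,"ty":0,"tz":-0.03,"turn":0},{"gripper":22,"tx":0,"ty":0,"tz":-0.04,"turn":0},{"gripper":22,"tx":0,"ty":0,"tz":-0.04,"turn":0},{"gripper":22,"tx":0,"ty":0,"tz":0,"turn":0},{"gripper":22,"tx":0,"ty":0,"tz":0,"turn":0}], "grip_force": 15}}

```text
clock: 12.08
position: [0.58, 0.0119, 0.1287]
eef_rot: [-0.0, 0.519, 0.855, -0.0]
ft_force: [1.0, -0.1, -1.5]
finger_gap: 0.0252
grasp_force: 15.0
```

```bash
for i in 1 2 ; do python3 e.py .5798 .0122 .1627; python3 -c "
from station import viewer
viewer.capture('side')"; done
```

```text
t 12.07 pos [0.58   0.0119 0.1287] yaw 2.0497 toolz [-7.e-04 -1.e-04 -1.e+00]
shift units [ 0.006 -0.    -0.567] F tool [-0.53  0.81  1.53] M [-0.02 -0.16 -0.  ] gap 0.02524735948148007 grip 14.993710666894913 q6 -0.5560957663460169
t 12.12 pos [0.58   0.0119 0.1287] yaw 2.0498 toolz [-7.e-04 -1.e-04 -1.e+00]
shift units [ 0.006 -0.    -0.567] F tool [0.19 0.04 2.68] M [-0.04 -0.06  0.02] gap 0.0253648258068449 grip 14.993756264448166 q6 -0.5561292020096891
```

>>> {"fn": "drive_tool", "kwargs": {"steps": [{"gripper":22,"tx":0,"ty":0,"tz":-0.04,"turn":0},{"gripper":22,"tx":0,"ty":0,"tz":-0.06,"turn":0},{"gripper":22,"tx":0,"ty":0,"tz":-0.06,"turn":0},{"gripper":22,"tx":0,"ty":0,"tz":-0.06,"turn":0},{"gripper":22,"tx":0,"ty":0,"tz":-0.06,"turn":0},{"gripper":22,"tx":0,"ty":0,"tz":-0.06,"turn":0},{"gripper":22,"tx":0,"ty":0,"tz":-0.06,"turn":0},{"gripper":22,"tx":0,"ty":0,"tz":-0.06,"turn":0},{"gripper":22,"tx":0,"ty":0,"tz":-0.06,"turn":0},{"gripper":22,"tx":0,"ty":0,"tz":-0.04,"turn":0},{"gripper":22,"tx":0,"ty":0,"tz":0,"turn":0},{"gripper":22,"tx":0,"ty":0,"tz":0,"turn":0},{"gripper":22,"tx":0,"ty":0,"tz":0,"turn":0},{"gripper":22,"tx":0,"ty":0,"tz":0,"turn":0}]}}

```text
clock: 13.92
position: [0.5801, 0.0119, 0.1623]
eef_rot: [-0.0, 0.519, 0.855, -0.0]
ft_force: [-1.1, -0.8, -1.5]
finger_gap: 0.0257
grasp_force: 15.0
```

```bash
python3 e.py .5798 .0122 .1627; python3 - <<'E'
from station import viewer
from h import *
d=viewer.capture("side");pickle.dump(d,open("side3.pkl","wb"))
c=cv2.resize(d["img"][195:265,280:355],None,fx=8,fy=8,interpolation=2)
cv2.imwrite("pics/s3.png",c[:,:,::-1])
# camera-facing rod surface & collar top
C=-np.array(d["R"]).T@d["t"];v=C[:2]-[.5798,.0122];v/=np.linalg.norm(v)
for n,r,z in(("collar front edge",.027,.102),("collar inner front",.014,.102),("ring low",.008,.102),("ring up",.008,.105),("knob low",.013,.147),("knob top c",0,.167)):
    print(n,((proj(d,[*(np.array([.5798,.0122])+r*v),z])-[280,195]+.5)*8).round(0))
E
python3 e.py .5798 .0122 .1627
```

```text
t 13.93 pos [0.5801 0.0119 0.1623] yaw 2.0498 toolz [-2.e-04 -1.e-04 -1.e+00]
shift units [ 0.007 -0.003 -0.007] F tool [-0.19 -1.28  1.49] M [-0.   -0.06 -0.01] gap 0.025748246174629362 grip 14.994069635868073 q6 -0.556144797873685
collar front edge [305. 350.]
collar inner front [305. 322.]
ring low [305. 310.]
ring up [306. 301.]
knob low [307. 187.]
knob top c [309.  99.]
t 13.97 pos [0.5802 0.0119 0.1623] yaw 2.0498 toolz [-2.e-04 -1.e-04 -1.e+00]
shift units [ 0.007 -0.004 -0.006] F tool [-0.3  -0.91  2.5 ] M [-0.03 -0.1  -0.  ] gap 0.025155707275774444 grip 14.994077235460281 q6 -0.5561024430606462
```

View pics/s3.png

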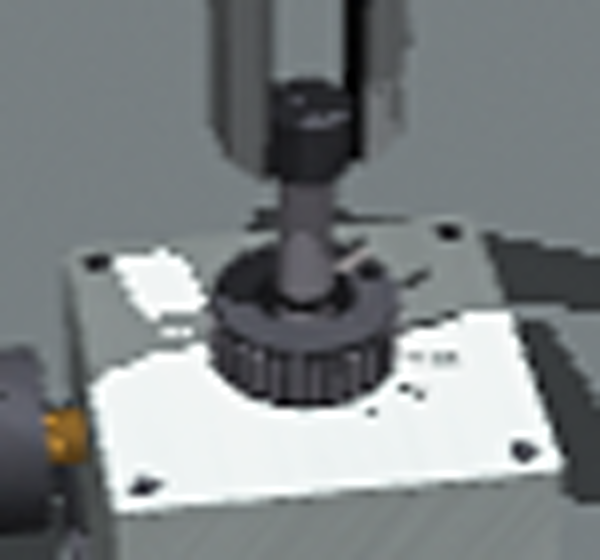

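The rod is drawn: the knob's top is at (309,98) and its lower edge at 183 (predicted 99 and 187), and the black ring sits at the collar top (≈302). The pointer is still at mark 5, the rod upright. Handing in.

```bash
python3 -c "
from station import robot
print(robot.finish_job())"
```

```text
the job is handed in; nothing more can be done
None
```

I turned the collar to mark 5 and let go of it with the rod still home. The rod is now drawn about 40 mm and held steady and upright in the gripper with near-zero side force, and I handed the job in (no verdict was returned).

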